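# Set the stock tags on the spares board

## Robot

A 6-joint arm with a two-finger parallel gripper is mounted at the origin on the work surface. World frame = base frame: x ahead of the robot, y to its left, z up, the work surface at z = 0. Lengths are in m, angles in rad, forces in N, time in s.
With the tool pointing down it reaches from about 0.375 to 0.9 m from the base axis. Payload 3.1 kg.
Tool frame: the origin (TCP) lies midway between the tips of the shut fingers; the grasp point (between the pads) lies 19 mm behind it (pinch_z is the distance from the TCP to the grasp point, in m); y points along the fingers, z is the direction in which the jaws open and shut, and the axes are right-handed (so a half turn about y gives the same grasp; the last joint's range is limited). The gripper opens to 87 mm and grips with 3 to 60 N. Pads are 19 mm wide; open, the fingers measure 117 mm over their backs; the gripper's body (75 mm by 190 mm) begins 51 mm behind the grasp point.
Start: joints at [0.929, 0.527, 1.433, -0, 1.181, -0.178], TCP at [0.279, 0.559, 0.223] pointing down, gripper open.
Joint ranges: [-3.08, 3.08], [-0.75, 2.2], [0.22, 2.44], [-1.43, 4.57], [0, 2.65], [-2.85, 2.85]. Speed limits (rad/s): [2.79, 2.79, 3.14, 3.14, 3.14, 3.14].

## Interface

Orientations are given as a unit quaternion [x, y, z, w].
In Python, from rig import * gives the robot as it stands.
- The arm moves only by the tool drive_tool, never from a script. Its argument "plan" is a list of rows, each a list of 7 numbers: the shift along the tool's x, y, z in mm, then the turn, a rotation vector about the tool's x, y, z in degrees, then the finger opening in mm, from 0 to 87. A call has 1 to 10 rows; each row is the pose to reach, as a shift and turn from the pose commanded when the call began, along the tool's axes at that moment; what a row does not reach only later rows make up. A row lasts 1/10 s, in which the tool goes at most 50 mm and 8.59 degrees, less where a joint would pass 70% of its speed; a pose out of reach is approached as far as the arm can. A call with a gripper value outside its range is refused whole. The fingers move at their own pace and stop on an object; "newtons" is the grip in N (left out, the last holds). Time passes only in rows, so rows that repeat a pose let the fingers close. It gives the time, the measured TCP pose, the force and the opening at its end, in the units of the state.
- get_obs(): the state, without advancing time (a new reading comes with each control period).
- camera(name): name is "scene" or "top"; returns the picture (480x640x3 uint8, blue, green, red); there is no depth.
- get_calibration(name): a dict with "fx", "fy", "cx", "cy" (pixels), "origin" and "rotation" of the camera in the world. Camera axes: x right, y down, z forward; pixel columns grow to the right and rows downward; lengths in m; the calibration is good to about 2 mm. A picture is of the moment at which its call begins. get_calibration takes no time and is no camera call.
- hand_in(): hands the job in, once; it reports no verdict.
Trained networks look in the newest picture that a camera, given by its name, has taken for a name from the list of things; names that differ only in an ending like _2 or _b are one class to them, and where a whole thing is asked for, a point or a joint stands for the part that bears it (a point fixed in the world has none). Each returns a list of dicts, best first, with "conf" (0 to 1); they miss things now and then, are a little off and sometimes report something else, mostly with a low value. They report only what shows in the picture. A call takes as long as a camera call. They do not tell look-alikes from the thing itself.
- spot_in(camera, target): "location" ([column, row] in pixels, amid what is visible of it).
- mark_of(camera, target): "location" ([column, row] in pixels: a listed point, or the origin of a listed thing).
The state is a dict: "time": time; "q": joint angles; "joint_velocities": joint speeds; "joint_torque": joint torques, N m; "position": TCP position; "tool_rot": TCP orientation; "ft_force": force on the tool from outside, world axes, zero at the start; "moment": the same for the moment, N m; "grip_width": finger opening in m.
Only numpy, scipy, OpenCV 4.12 (cv2) and the standard library are available. Lean on these libraries where they do the work, as an engineer would, in place of code of your own. Each camera call takes 0.05 s, during which the arm holds its last target. There are 200 camera calls.

## Task

On the repair bench's spares board, push the hinged stock tags over with a fingertip so that only the full bins show green: the tag in front of each full bin must lean with its green face up, and the tag in front of an empty bin with its red face up. Push gently and do not pinch the tags, and leave the bins and the coffee tools where they stand.

Things in the scene. Friction and masses are not known exactly. Their poses are not given: they have to be found in the camera images.
- board: fixed black board flat on the table, 12 mm thick, 540 mm wide (its y), x from -65 to +165 mm. Its x points away from the robot, y to the left; yawed up to 0.2 rad. Origin: underside, mid-width, below the tag pivots. Four bays 120 mm apart (y = +180, +60, -60, -180 mm), each with a tag stand at x = 0 and its bin straight beyond, centred 95 mm from the pivot (other bins over 150 mm away)
- bin_nuts: loose blue open bin, 90 mm deep (board x) by 85 mm wide by 42 mm high, full: heaped with brass nuts to its rim; origin at the centre of its underside, which rests on the board. Which bay it stands in varies.
- bin_elbows: loose blue open bin, 90 mm deep (board x) by 85 mm wide by 42 mm high, full: heaped with copper pipe elbows to its rim; origin at the centre of its underside, which rests on the board. Which bay it stands in varies.
- bin_washers: loose blue open bin, 90 mm deep (board x) by 85 mm wide by 42 mm high, full: heaped with grey washers to its rim; origin at the centre of its underside, which rests on the board. Which bay it stands in varies.
- bin_empty: loose blue open bin, 90 mm deep (board x) by 85 mm wide by 42 mm high, empty, bare inside; origin at the centre of its underside, which rests on the board. Which bay it stands in varies.
- tag_a (a joint): plate 56 mm along board x, 4 mm thick, one face green, one red, 6 mm white bar on its free edge; hinged at its lower edge about board x, tips left-right like a page. 0 = upright, +0.72 rad (stop) = leans to board +y (left), green up; -0.72 (stop) = leans right, red up. Falls to the side it is past upright; about 0.3 N at the free edge moves it. Open beneath. Its bay varies
- stand_a: fixed steel stand that carries tag a; its bay varies. Origin: centre of its underside, on the board top (12 mm above the table); axes as the board's. The tag's hinge line is 14 mm above the origin; the free edge is 49 mm from the hinge line: leaning, 32 mm to the side of it and 37 mm higher. Two posts, 5 mm thick, at x = -34 and +34 mm reach 22 mm above the origin
- tag_b (a joint): plate 56 mm along board x, 4 mm thick, one face green, one red, 6 mm white bar on its free edge; hinged at its lower edge about board x, tips left-right like a page. 0 = upright, +0.72 rad (stop) = leans to board +y (left), green up; -0.72 (stop) = leans right, red up. Falls to the side it is past upright; about 0.3 N at the free edge moves it. Open beneath. Its bay varies
- stand_b: fixed steel stand that carries tag b; its bay varies. Origin: centre of its underside, on the board top (12 mm above the table); axes as the board's. The tag's hinge line is 14 mm above the origin; the free edge is 49 mm from the hinge line: leaning, 32 mm to the side of it and 37 mm higher. Two posts, 5 mm thick, at x = -34 and +34 mm reach 22 mm above the origin
- tag_c (a joint): plate 56 mm along board x, 4 mm thick, one face green, one red, 6 mm white bar on its free edge; hinged at its lower edge about board x, tips left-right like a page. 0 = upright, +0.72 rad (stop) = leans to board +y (left), green up; -0.72 (stop) = leans right, red up. Falls to the side it is past upright; about 0.3 N at the free edge moves it. Open beneath. Its bay varies
- stand_c: fixed steel stand that carries tag c; its bay varies. Origin: centre of its underside, on the board top (12 mm above the table); axes as the board's. The tag's hinge line is 14 mm above the origin; the free edge is 49 mm from the hinge line: leaning, 32 mm to the side of it and 37 mm higher. Two posts, 5 mm thick, at x = -34 and +34 mm reach 22 mm above the origin
- tag_d (a joint): plate 56 mm along board x, 4 mm thick, one face green, one red, 6 mm white bar on its free edge; hinged at its lower edge about board x, tips left-right like a page. 0 = upright, +0.72 rad (stop) = leans to board +y (left), green up; -0.72 (stop) = leans right, red up. Falls to the side it is past upright; about 0.3 N at the free edge moves it. Open beneath. Its bay varies
- stand_d: fixed steel stand that carries tag d; its bay varies. Origin: centre of its underside, on the board top (12 mm above the table); axes as the board's. The tag's hinge line is 14 mm above the origin; the free edge is 49 mm from the hinge line: leaning, 32 mm to the side of it and 37 mm higher. Two posts, 5 mm thick, at x = -34 and +34 mm reach 22 mm above the origin
- filter_holder: loose coffee filter holder: steel cup 66 mm across, 34 mm high, with a dark wood handle to its +y side reaching 160 mm; lies on the table on the robot's side of the board. Origin under the cup's centre. To be left alone
- tamper: loose steel tamper, 56 mm across, 78 mm high, standing on the table beyond the board's left end; origin under its centre. To be left alone
- jug: loose steel jug, 72 mm across, 85 mm high, handle at its +y side, standing on the table beyond the board's right end; origin under its centre. To be left alone
Things that resemble listed ones, but are neither listed nor needed, are in the scene too. What is shaped like the bin_empty but pink or turquoise is not meant.

How it is judged:
At the end, for the whole second after the job is handed in: Each tag whose bin is full leans green face up (joint above 0.55 rad), each tag whose bin is empty leans red face up (joint below -0.55 rad), all tags at rest, and every bin and coffee tool is within 20 mm of where it started ((((horizontal distance between stand_a and bin_nuts below 0.12 m or horizontal distance between stand_a and bin_elbows below 0.12 m or horizontal distance between stand_a and bin_washers below 0.12 m) and value of joint tag_a above 0.55 rad) or (horizontal distance between stand_a and bin_empty below 0.12 m and value of joint tag_a below -0.55 rad)) and velocity of joint tag_a between -0.1 and 0.1 rad/s and (((horizontal distance between stand_b and bin_nuts below 0.12 m or horizontal distance between stand_b and bin_elbows below 0.12 m or horizontal distance between stand_b and bin_washers below 0.12 m) and value of joint tag_b above 0.55 rad) or (horizontal distance between stand_b and bin_empty below 0.12 m and value of joint tag_b below -0.55 rad)) and velocity of joint tag_b between -0.1 and 0.1 rad/s and (((horizontal distance between stand_c and bin_nuts below 0.12 m or horizontal distance between stand_c and bin_elbows below 0.12 m or horizontal distance between stand_c and bin_washers below 0.12 m) and value of joint tag_c above 0.55 rad) or (horizontal distance between stand_c and bin_empty below 0.12 m and value of joint tag_c below -0.55 rad)) and velocity of joint tag_c between -0.1 and 0.1 rad/s and (((horizontal distance between stand_d and bin_nuts below 0.12 m or horizontal distance between stand_d and bin_elbows below 0.12 m or horizontal distance between stand_d and bin_washers below 0.12 m) and value of joint tag_d above 0.55 rad) or (horizontal distance between stand_d and bin_empty below 0.12 m and value of joint tag_d below -0.55 rad)) and velocity of joint tag_d between -0.1 and 0.1 rad/s and distance of each of bin_nuts, bin_elbows, bin_washers, bin_empty, filter_holder, tamper, jug from where it was at the start of the episode below 0.02 m); the robot touches nothing.
It fails at once if a bin is lifted, carried or shoved out of place (moved more than 20 mm) (distance of any of bin_nuts, bin_elbows, bin_washers, bin_empty from where it was at the start of the episode above 0.02 m).
It fails at once if a coffee tool is lifted, carried or shoved out of place (moved more than 20 mm) (distance of any of filter_holder, tamper, jug from where it was at the start of the episode above 0.02 m).
It fails at once if a tag or its stand is pinched or pressed hard (more than 15 N from the fingers) (contact force between any of stand_a, stand_b, stand_c, stand_d and the fingers above 15 N).
It also fails if it takes over 56 s, if anything falls off the work surface, if the arm or the gripper's body presses on something with over 40 N, if the wrist force passes 120 N, or if a joint passes its speed limit or range.

## Working session

There is one attempt and no reset: what is moved stays moved. The work goes in short steps, Python scripts to look and compute and a tool call to move; the robot and the scene stay as the last step left them, time stands still between calls to the robot, and variables do not carry over. Pictures are saved under pics/ and viewed, about 8 in all and at most 12, crops included, and the job is handed in when it is done.

Besides the shell and the picture viewer there is one more tool, called after "Call:" by a JSON object that holds its "name" and its "arguments". drive_tool: Moves the arm, as the interface text tells. Its arguments: {"type":"object","properties":{"plan":{"type":"array","items":{"type":"array","items":{"type":"number"}}},"newtons":{"type":"number"}},"required":["plan"]}

```bash
mkdir -p pics
python3 - <<'E'
from rig import *
import cv2
for n in("scene","top"):
    cv2.imwrite(f"pics/{n}0.png",camera(n)); c=get_calibration(n); print(n,c)
    for t in("stand_a","tag_a","bin_nuts","bin_elbows","bin_washers","bin_empty","board"):
        print(t,[(round(d["conf"],2),[int(v) for v in d["location"]]) for d in mark_of(n,t)])
o=get_obs();print(o)
E
```

```text
scene {'fx': 512.7951919623332, 'fy': 512.7951919623332, 'cx': 320.53971991394627, 'cy': 244.38297839292838, 'origin': array([1.31206319, 0.32207232, 1.0716075 ]), 'rotation': array([ 0.5350459 ,  0.78264654, -0.26438143, -0.17689756])}
stand_a [(0.92, [333, 226]), (0.9, [291, 212]), (0.8, [248, 206]), (0.73, [376, 230])]Traceback (most recent call last):
  File "<stdin>", line 6, in <module>
ValueError: it knows: bin_elbows, bin_empty, bin_nuts, bin_washers, board, filter_holder, jug, stand, tamper
```

```bash
cat > h.py <<'E'
from rig import *
import cv2, numpy as np
from scipy.spatial.transform import Rotation as R
def ray(n,uv,z):
    c=get_calibration(n); d=R.from_quat(c["rotation"]).apply([(uv[0]-c["cx"])/c["fx"],(uv[1]-c["cy"])/c["fy"],1])
    o=np.array(c["origin"]); return o+d*(z-o[2])/d[2]
E
python3 - <<'E'
from h import *
for n in("scene","top"):
    cv2.imwrite(f"pics/{n}0.png",camera(n)); 
    for t,z in(("stand",.012),("bin_nuts",.012),("bin_elbows",.012),("bin_washers",.012),("bin_empty",.012),("board",0),("filter_holder",0),("jug",0),("tamper",0)):
        print(n,t,[(round(d["conf"],2),[int(v) for v in d["location"]],ray(n,d["location"],z)[:2].round(3).tolist()) for d in mark_of(n,t)])
c=get_calibration("top");print(c)
o=get_obs();print(o)
E
```

```text
scene stand [(0.92, [332, 226], [0.5, 0.032]), (0.77, [248, 208], [0.524, -0.206]), (0.63, [291, 213], [0.5, -0.087]), (0.57, [379, 231], [0.473, 0.152])]
scene bin_nuts []
scene bin_elbows [(0.9, [370, 261], [0.572, 0.161])]
scene bin_washers [(0.92, [279, 241], [0.6, -0.08])]
scene bin_empty [(0.72, [326, 252], [0.587, 0.048]), (0.68, [370, 339], [0.78, 0.229]), (0.63, [245, 308], [0.81, -0.073]), (0.57, [308, 311], [0.762, 0.07])]
scene board [(0.95, [310, 222], [0.501, -0.033])]
scene filter_holder [(0.78, [288, 184], [0.392, -0.144]), (0.28, [325, 252], [0.579, 0.04])]
scene jug [(0.72, [185, 204], [0.566, -0.38])]
scene tamper [(0.64, [446, 263], [0.501, 0.34])]
top stand [(0.74, [380, 322], [0.385, -0.133]), (0.73, [275, 280], [0.489, 0.148]), (0.72, [317, 280], [0.491, 0.036]), (0.62, [362, 272], [0.515, -0.084]), (0.56, [412, 267], [0.53, -0.215]), (0.43, [202, 275], [0.498, 0.342])]
top bin_nuts [(0.76, [405, 235], [0.616, -0.195])]
top bin_elbows [(0.78, [270, 245], [0.581, 0.164]), (0.69, [320, 277], [0.499, 0.028]), (0.51, [207, 276], [0.495, 0.33])]
top bin_washers [(0.
[... 691 characters left out ...]
8015 ])}
{'time': 1.1, 'q': array([ 9.29530690e-01,  5.27470088e-01,  1.43267957e+00,  2.67991560e-06,
        1.18141239e+00, -1.78518483e-01]), 'joint_velocities': array([ 1.08877862e-03,  3.18940903e-05,  3.33069080e-04, -3.81106909e-04,
       -8.40852087e-04,  1.94325259e-03]), 'joint_torque': array([ 8.21057006e-05, -4.40029049e+01, -1.76989514e+01,  6.32725214e-02,
        5.03499352e-02, -5.45103461e-06]), 'position': array([0.27898009, 0.55926579, 0.22257331]), 'tool_rot': array([-0.68825368,  0.16214683, -0.16215385,  0.68827423]), 'ft_force': array([ 0.62837913, -0.37058088, -0.35844077]), 'moment': array([ 0.01043207, -0.03676467, -0.03653531]), 'grip_width': 0.08716101187722601}
```

View pics/scene0.png

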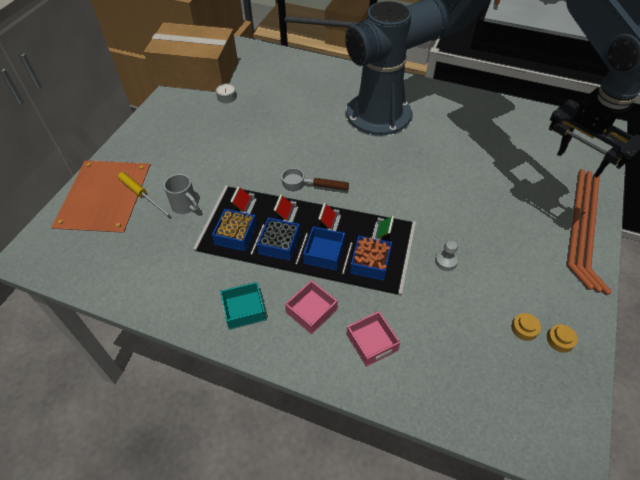

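View pics/top0.png

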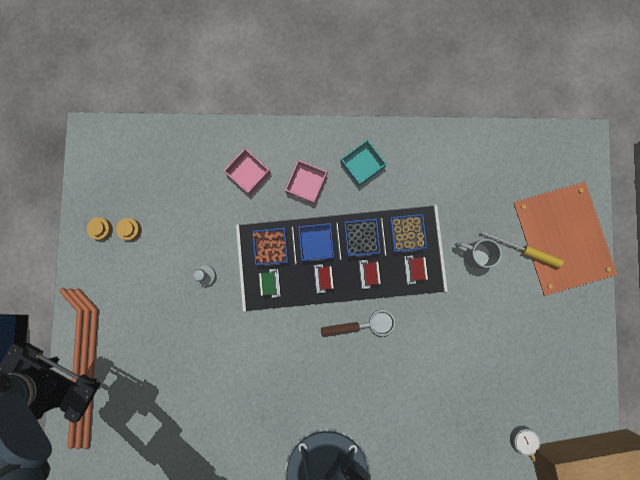

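The bins, left to right in the top view, with the tags in front of them:
- **Elbows:** (270,246), tag green, leaning left.
- **Blue empty:** (316,243), tag red.
- **Washers:** (363,237), tag red.
- **Nuts:** (408,232), tag red.

The pink bins at (247,172) and (306,182) and the turquoise one at (363,163) are look-alikes. The washers and nuts tags need flipping to green. I'll confirm that in a crop and fit the board pose.

Run:
```python
from h import *
im=cv2.imread("pics/top0.png")
cv2.imwrite("pics/crop.png",cv2.resize(im[195:320,230:455],None,fx=3.5,fy=3.5,interpolation=cv2.INTER_CUBIC))
g=((im.max(2)<45)).astype(np.uint8)
g[:200]=0;g[318:]=0;g[:,:230]=0;g[:,455:]=0
g=cv2.morphologyEx(g,cv2.MORPH_OPEN,np.ones((3,3)))
pts=np.argwhere(g)[:,::-1]
W=np.array([ray("top",p,.012)[:2]*1000 for p in pts],np.float32)
r=cv2.minAreaRect(W);print("rect",r)
B=cv2.boxPoints(r);print(B)
S=np.array([ray("top",p,.012)[:2] for p in((275,280),(317,280),(362,272),(412,267))]+[ray("scene",p,.012)[:2] for p in((379,231),(332,226),(291,213),(248,208))]);print(S.round(3))
yb=np.tile([.18,.06,-.06,-.18],2)
# fit origin+yaw
from scipy.optimize import least_squares
f=lambda p:np.r_[S[:,0]-(p[0]-np.sin(p[2])*yb),S[:,1]-(p[1]+np.cos(p[2])*yb)]
s=least_squares(f,[.5,-.03,0]);print(s.x,f(s.x).round(3))
print(R.from_quat(get_obs()["tool_rot"]).as_matrix().round(3))
```

```text
rect ((508.1744384765625, -12.206863403320312), (87.19410705566406, 409.03656005859375), 6.883559226989746)
[[ 440.3797   185.61201]
 [ 489.40353 -220.47612]
 [ 575.9692  -210.02574]
 [ 526.9453   196.0624 ]]
[[ 0.49   0.149]
 [ 0.493  0.037]
 [ 0.516 -0.081]
 [ 0.532 -0.213]
 [ 0.471  0.152]
 [ 0.5    0.03 ]
 [ 0.498 -0.09 ]
 [ 0.524 -0.207]]
[ 0.50309999 -0.02805543  0.12626893] [ 0.01  -0.003  0.006  0.007 -0.009  0.005 -0.013 -0.002 -0.002  0.006
  0.006 -0.007  0.001 -0.002 -0.003 -0.001]
[[ 0.895  0.     0.446]
 [-0.446  0.     0.895]
 [ 0.    -1.     0.   ]]
```

View pics/crop.png

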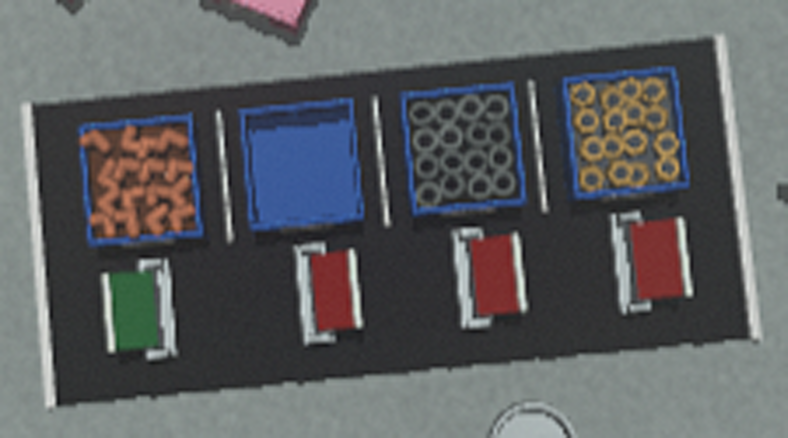

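The crop confirms it: elbows, washers and nuts are heaped and the second bin is bare. The tags read green, red, red, red. The white bars I need are at crop (520,274) and (684,258).

Run:
```python
from h import *
t=lambda p,z: ray("top",(p[0]/3.5+230-.4,p[1]/3.5+195-.4),z)[:2]
C=[t(p,.012) for p in((22,104),(725,36),(760,340),(48,407))]
print(np.round(C,3),[round(np.linalg.norm(C[i]-C[i-1]),3) for i in range(4)])
d=(C[0]-C[1])+(C[3]-C[2]); yaw=np.arctan2(-d[0],d[1]); ex=np.array([np.cos(yaw),np.sin(yaw)]); ey=np.array([-ex[1],ex[0]])
O=np.mean(C,0)-.05*ex; print("board",O,yaw)
for n,b,s,e in(("wash",-.06,(470,278),(520,274)),("nuts",-.18,(632,263),(684,258))):
    h=O+b*ey; print(n,h.round(3),"stand",t(s,.034).round(3),"edge",t(e,.063).round(3),"pred",(h-.032*ey).round(3))
    print(" pushes start",(h-.064*ey).round(3),"end",h.round(3))
Rm=R.from_quat(get_obs()["tool_rot"]).as_matrix(); P=get_obs()["position"]
h=O-.06*ey-.064*ey
print("shift to above washers start", (Rm.T@(np.r_[h,.15]-P)*1000).round(1), "yaw tool z now",np.degrees(np.arctan2(Rm[1,2],Rm[0,2])))
```

```text
[[ 0.637  0.259]
 [ 0.7   -0.278]
 [ 0.469 -0.304]
 [ 0.407  0.231]] [np.float64(0.232), np.float64(0.541), np.float64(0.232), np.float64(0.539)]
board [ 0.50367136 -0.02912484] 0.1162685440174902
wash [ 0.511 -0.089] stand [ 0.511 -0.085] edge [ 0.514 -0.119] pred [ 0.514 -0.121]
 pushes start [ 0.518 -0.152] end [ 0.511 -0.089]
nuts [ 0.525 -0.208] stand [ 0.524 -0.205] edge [ 0.528 -0.237] pred [ 0.528 -0.24 ]
 pushes start [ 0.532 -0.271] end [ 0.525 -0.208]
shift to above washers start [ 531.6   72.6 -530. ] yaw tool z now 63.48648280925966
```

Call:
{"name": "drive_tool", "arguments": {"plan": [[27, 0, -27, 0, -3, 0, 0], [54, 0, -53, 0, -7, 0, 0], [80, 0, -80, 0, -10, 0, 0], [107, 0, -106, 0, -13, 0, 0], [133, 0, -133, 0, -17, 0, 0], [160, 0, -160, 0, -20, 0, 0], [186, 0, -186, 0, -23, 0, 0], [213, 0, -212, 0, -27, 0, 0], [240, 0, -239, 0, -30, 0, 0], [266, 0, -265, 0, -33.2, 0, 0]], "newtons": 10}}

```text
time: 2.1
position: [0.3992, 0.2019, 0.2228]
tool_rot: [-0.706, -0.042, 0.042, 0.706]
ft_force: [-1.1, -0.4, 0.1]
grip_width: 0.0155
```

```bash
cat > to.py <<'E'
from h import *
import sys
o=get_obs(); Rm=R.from_quat(o["tool_rot"]).as_matrix(); P=o["position"]
yaw=.1163; ex=np.array([np.cos(yaw),np.sin(yaw)]); ey=np.array([-ex[1],ex[0]]); O=np.array([.5037,-.0291])
print(o["time"],P.round(4),o["grip_width"],"yaw err tool z vs ey deg",np.degrees(np.arctan2(Rm[1,2],Rm[0,2])-np.pi/2-yaw).round(2))
for b in(-.06,-.18):
    h=O+b*ey
    print(b,"above start",(Rm.T@(np.r_[h-.062*ey,P[2]]-P)*1000).round(1))
E
python3 to.py
```

```text
2.1 [0.3992 0.2019 0.2228] 0.01552707205736146 yaw err tool z vs ey deg 0.15
-0.06 above start [ 7.600e+01  1.000e-01 -3.638e+02]
-0.18 above start [ 7.570e+01  1.000e-01 -4.838e+02]
```

Call:
{"name": "drive_tool", "arguments": {"plan": [[8, 0, -40, 0, 0, 0, 0], [16, 0, -80, 0, 0, 0, 0], [24, 0, -120, 0, 0, 0, 0], [33, 0, -160, 0, 0, 0, 0], [42, 0, -200, 0, 0, 0, 0], [50, 0, -240, 0, 0, 0, 0], [58, 0, -280, 0, 0, 0, 0], [67, 0, -320, 0, 0, 0, 0], [76, 0, -364, 0, 0, 0, 0], [76, 60, -364, 0, 0, 0, 0]]}}

```text
time: 3.1
position: [0.5254, -0.1584, 0.1781]
tool_rot: [0.711, 0.047, -0.033, -0.701]
ft_force: [1.4, -0.3, -0.4]
grip_width: 0.0004
```

Call:
{"name": "drive_tool", "arguments": {"plan": [[0, 0, 0, 0, 0, 0, 0], [0, 20, 0, 0, 0, 0, 0], [0, 20, 0, 0, 0, 0, 0]]}}

```text
time: 3.4
position: [0.515, -0.1481, 0.1516]
tool_rot: [-0.705, -0.04, 0.043, 0.707]
ft_force: [-0.2, 1.4, -0.4]
grip_width: 0.0005
```

```bash
python3 to.py
python3 - <<'E'
from h import *
a=camera("top")[190:330,230:455]; b=camera("scene")[150:290,180:430]
cv2.imwrite("pics/c2.png",np.vstack([cv2.resize(a,(440,274)),cv2.resize(b,(440,246))]))
E
```

```text
3.4 [ 0.515  -0.1481  0.1516] 0.00046492731846283717 yaw err tool z vs ey deg 0.05
-0.06 above start [ 2.6 -0.  -2.5]
-0.18 above start [   2.5   -0.3 -122.5]
```

View pics/c2.png

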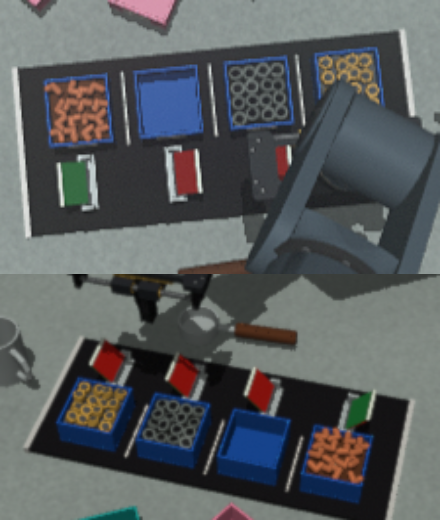

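The picture shows the shut fingers (lower crop, about (148,300)) above the gap to the right of the washers tag, with nothing disturbed. I'll descend and check before sweeping.

Call:
{"name": "drive_tool", "arguments": {"plan": [[0, 20, 0, 0, 0, 0, 0], [0, 40, 0, 0, 0, 0, 0], [0, 60, 0, 0, 0, 0, 0], [0, 80, 0, 0, 0, 0, 0], [0, 97, 0, 0, 0, 0, 0], [0, 97, 0, 0, 0, 0, 0], [0, 97, 0, 0, 0, 0, 0]]}}

```text
time: 4.2
position: [0.5174, -0.1494, 0.0569]
tool_rot: [0.706, 0.042, -0.041, -0.706]
ft_force: [-0.5, 0.1, -0.1]
grip_width: 0.0003
```

```bash
python3 to.py
```

```text
4.2 [ 0.5174 -0.1494  0.0569] 0.0003415151405678473 yaw err tool z vs ey deg 0.06
-0.06 above start [ 0.3  0.  -0.9]
-0.18 above start [ 2.000e-01  1.000e-01 -1.209e+02]
```

Call:
{"name": "drive_tool", "arguments": {"plan": [[0, 9, 0, 0, 0, 0, 0], [0, 9, 8, 0, 0, 0, 0], [0, 9, 15, 0, 0, 0, 0], [0, 9, 22, 0, 0, 0, 0], [0, 9, 29, 0, 0, 0, 0], [0, 9, 35, 0, 0, 0, 0], [0, 9, 41, 0, 0, 0, 0], [0, 9, 47, 0, 0, 0, 0], [0, 9, 53, 0, 0, 0, 0], [0, 9, 59, 0, 0, 0, 0]]}}

```text
time: 5.2
position: [0.5096, -0.0902, 0.0465]
tool_rot: [-0.706, -0.041, 0.041, 0.706]
ft_force: [1.0, 0.5, 1.2]
grip_width: 0.0006
```

```bash
python3 to.py
python3 - <<'E'
from h import *
b=camera("scene")[150:290,180:430]
cv2.imwrite("pics/c3.png",cv2.resize(b,(500,280)))
E
```

```text
5.2 [ 0.5096 -0.0902  0.0465] 0.000589974820815828 yaw err tool z vs ey deg 0.02
-0.06 above start [  1.2  -0.  -60.6]
-0.18 above start [   1.2   -0.  -180.6]
```

View pics/c3.png

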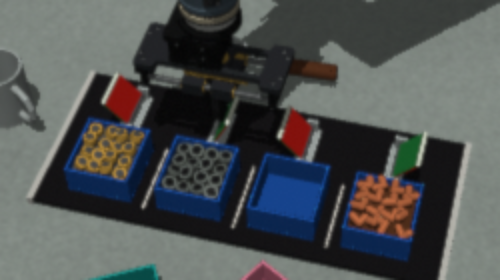

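The washers tag now shows green at crop (222,125), past upright. I'll nudge it, back off, rise and move to the nuts tag.

Call:
{"name": "drive_tool", "arguments": {"plan": [[0, 0, 4, 0, 0, 0, 0], [0, 0, 4, 0, 0, 0, 0], [0, 0, -20, 0, 0, 0, 0], [0, -30, -30, 0, 0, 0, 0], [0, -70, -40, 0, 0, 0, 0], [0, -75, -75, 0, 0, 0, 0], [0, -75, -110, 0, 0, 0, 0], [0, -75, -145, 0, 0, 0, 0], [0, -75, -181, 0, 0, 0, 0], [0, -75, -181, 0, 0, 0, 0]]}}

```text
time: 6.25
position: [0.5322, -0.2764, 0.122]
tool_rot: [0.708, 0.041, -0.038, -0.704]
ft_force: [-0.0, 0.3, -0.4]
grip_width: 0.0003
```

Call:
{"name": "drive_tool", "arguments": {"plan": [[0, 0, 0, 0, 0, 0, 0], [0, 0, 0, 0, 0, 0, 0], [0, 20, 0, 0, 0, 0, 0], [0, 40, 0, 0, 0, 0, 0], [0, 60, 0, 0, 0, 0, 0], [0, 74, 0, 0, 0, 0, 0], [0, 74, 0, 0, 0, 0, 0], [0, 74, 0, 0, 0, 0, 0]]}}

```text
time: 7.05
position: [0.5309, -0.2699, 0.0476]
tool_rot: [-0.706, -0.041, 0.042, 0.706]
ft_force: [0.2, 0.8, 1.1]
grip_width: 0.0006
```

```bash
python3 to.py
```

```text
7.05 [ 0.5309 -0.2699  0.0476] 0.0005588605642846132 yaw err tool z vs ey deg 0.06
-0.06 above start [  1.1   0.  120.4]
-0.18 above start [ 1.  -0.   0.4]
```

Call:
{"name": "drive_tool", "arguments": {"plan": [[0, 0, 8, 0, 0, 0, 0], [0, 0, 16, 0, 0, 0, 0], [0, 0, 23, 0, 0, 0, 0], [0, 0, 30, 0, 0, 0, 0], [0, 0, 36, 0, 0, 0, 0], [0, 0, 42, 0, 0, 0, 0], [0, 0, 48, 0, 0, 0, 0], [0, 0, 54, 0, 0, 0, 0], [0, 0, 60, 0, 0, 0, 0], [0, 0, 65, 0, 0, 0, 0]]}}

```text
time: 8.05
position: [0.523, -0.2053, 0.0475]
tool_rot: [-0.706, -0.041, 0.041, 0.706]
ft_force: [0.3, -0.3, 0.4]
grip_width: 0.0004
```

Call:
{"name": "drive_tool", "arguments": {"plan": [[0, 0, 0, 0, 0, 0, 0], [0, 0, -20, 0, 0, 0, 0], [0, -30, -30, 0, 0, 0, 0], [0, -70, -40, 0, 0, 0, 0], [0, -110, -40, 0, 0, 0, 0], [0, -150, -40, 0, 0, 0, 0], [0, -170, -60, 0, 0, 0, 0], [0, -170, -100, 0, 0, 0, 0], [0, -170, -130, 0, 0, 0, 0], [0, -170, -150, 0, 0, 0, 0]]}}

```text
time: 9.05
position: [0.5408, -0.3594, 0.2184]
tool_rot: [0.707, 0.041, -0.04, -0.705]
ft_force: [-0.4, 0.5, 0.2]
grip_width: 0.0005
```

```bash
python3 to.py
python3 - <<'E'
from h import *
a=camera("top")[190:330,230:500]; b=camera("scene")[150:290,160:430]
cv2.imwrite("pics/c4.png",np.vstack([cv2.resize(x,(540,280),interpolation=cv2.INTER_CUBIC) for x in(a,b)]))
E
```

```text
9.05 [ 0.5408 -0.3594  0.2184] 0.00048605295562313016 yaw err tool z vs ey deg -0.11
-0.06 above start [  1.1  -0.7 210.4]
-0.18 above start [ 1.4 -0.3 90.4]
```

View pics/c4.png

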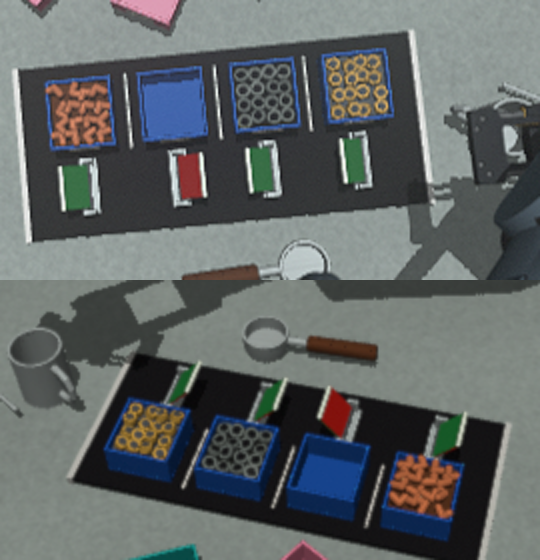

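The final view shows green, red, green, green, all leaning fully. The nuts tag looks slightly narrower from the top only because of parallax. The bins, filter holder and jug are in place.

Run:
```python
from h import *
for n,t in(("top","jug"),("top","filter_holder"),("scene","tamper"),("scene","jug")):
    camera(n); print(t,[[int(v) for v in d["location"]] for d in mark_of(n,t)[:1]])
print(hand_in())
```

```text
jug [[470, 260]]
filter_holder [[380, 326]]
tamper [[445, 261]]
jug []
the job is handed in; nothing more can be done
None
```

I pushed the washers and nuts tags over to green with the shut fingertips. The elbows tag (already green) and the empty bin's tag (already red) were correct, so I left them alone. The job is handed in at about 9 s of the 56 s allowed; it reports no verdict.

- **Tags:** the last pictures show green, red, green, green from left to right, all leaning fully. The empty bin's tag is the red one.
- **Forces:** the tool force read about 1.7 N or less after each move. I did not measure the peak during the pushes.
- **Bins and coffee tools:** the bins, filter holder and jug looked unmoved in the last pictures. The network marks for the filter holder and tamper matched the first ones to about 2 px.
- **Check that disagreed:** the network placed the jug 8 px (about 2 cm) off in the top view, where the gripper partly covered it, and missed it in the scene view. The scene picture shows it clear and standing, and the tool was never below 0.2 m near it, so I took this as a network error.

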